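# Clamp the lamp shell

### The job

Two identical sprung hold-down clamps stand on the lamp dealer's table, their arms raised: one has a black domed lamp shell on its seat, the other is empty. Press the arm of the clamp with the shell down by its black handle until it clicks fully down and stays there by itself with the shell held under its pad, then let go. Leave the empty clamp's arm up.

Things in the scene. Friction and masses are not known exactly. Their poses are not given: they have to be found in the camera images.
- clamp_arm (a joint): Swing of the loaded clamp's steel arm about its level hinge: 0 = raised (24 degrees above level), grows as the handle goes down, 0.42 = level. A spring pushes it up with 5 to 8 N at the handle. From 0.31 a brass spring catch under the arm raises this to about 11 N, then snaps over its striker at about 0.42 and holds the arm there; stop at 0.45 (14 N). Let go before the click it springs back up.
- clamp_handle (a point): Centre of the top face of the loaded clamp's black handle: a paddle 70 mm long, 36 wide, 10 thick, at the free end of the arm. Axes turn with the arm: x along it towards the hinge, y along the hinge, z out of the top face. The hinge axis is 170 mm along +x and 5 mm along -z from here, 95 mm above the table; this point is about 169 mm high raised, 100 mm when latched.
- lamp_shell: Black domed lamp shell, 81 mm across with a bright ring at its foot, 45 mm high, about 0.2 kg, standing in place on the round cork seat (18 mm above the table, low lip) of the loaded clamp, 90 mm from its hinge. Origin: centre of its underside, z up. The clamp's fixed base plate under it and the arm is 250 x 100 x 12 mm.
- spare_arm (a joint): Arm of the empty, otherwise identical clamp on the other side of the table: 0 = raised, 0.42 rad = latched down. To be left raised.

How it is judged:
At the end, for the whole second after the job is handed in: The loaded clamp's arm stays fully down by itself (joint above 0.385 rad, at rest), the lamp shell is still upright on its seat (within 12 mm and 10 degrees), and the empty clamp's arm is up (below 0.1 rad) (value of joint clamp_arm above 0.385 rad and velocity of joint clamp_arm below 0.05 rad/s and value of joint spare_arm below 0.1 rad and distance of lamp_shell from where it was at the start of the episode below 0.012 m and angle between lamp_shell's own z axis and vertical below 0.17 rad); the robot touches nothing.
It fails at once if the empty clamp's arm is pushed down (past 0.2 rad) (value of joint spare_arm above 0.2 rad).
It also fails if it takes over 27 s, if anything falls off the work surface, if the arm or the gripper's body presses on something with over 40 N, if the wrist force passes 120 N, or if a joint passes its speed limit or range.

### The arm

A 7-joint arm with a two-finger parallel gripper is mounted at the origin on the work surface. World frame = base frame: x ahead of the robot, y to its left, z up, the work surface at z = 0. Lengths are in m, angles in rad, forces in N, time in s.
With the tool pointing down it reaches from about 0.4 to 0.85 m from the base axis. Payload 10.4 kg.
Tool frame: the origin (TCP) lies midway between the tips of the shut fingers; the grasp point (between the pads) lies robot.grip_depth behind it (robot.grip_depth is the distance from the TCP to the grasp point, in m); z points along the fingers, y is the line along which they close (so a half turn about z gives the same grasp; the last joint's range is limited). The gripper opens to 85 mm and grips with 20 to 120 N. Pads are 22 mm wide; open, the fingers measure 114 mm over their backs; the gripper's body (76 mm by 85 mm) begins 54 mm behind the grasp point. The pads swing forward as they close: fully open they stand 13 mm farther back than shut.
Start: joints at [-1.137, 0.332, -0.065, 1.46, 0.022, 1.35, -0.088], TCP at [0.276, 0.561, 0.231] pointing down, gripper open.
Joint ranges: [-2.6, 2.6], [-0.5, 2.12], [-1.47, 1.34], [0.16, 2.42], [-1.27, 4.41], [0.06, 2.06], [-2.6, 2.6]. Speed limits (rad/s): [2.22, 2.22, 2.79, 2.79, 3.14, 3.14, 3.14].

### API

Orientations are given as [roll, pitch, yaw] about the fixed x, y, z axes, in that order (R = Rz(yaw) Ry(pitch) Rx(roll)).
In Python, from plant import robot gives the robot as it stands.
- The arm moves only by the tool arm_command, never from a script. Its argument "plan" is one flat list of numbers, 7 for each row, row after row: the turn, a rotation vector about the tool's x, y, z in rad, then the shift along the tool's x, y, z in cm, then the gripper's target within -1 to 1 (fully open at 1, half-way at 0, shut at -1). In form: [ax, ay, az, dx, dy, dz, hand, ax, ay, az, dx, dy, dz, hand, ...]. A call has 1 to 20 rows; each row shifts and turns the commanded pose from where the row before left it, along the tool's axes as they then stand; what a row does not reach is not made up. A row lasts 1/12 s, in which the tool goes at most 41.7 mm and 7.16 degrees, less where a joint would pass 70% of its speed; a pose out of reach is approached as far as the arm can. A call with a gripper value outside its range is refused whole. The fingers move at their own pace and stop on an object; the grip force is fixed at half the most. Time passes only in rows, so rows that do not move let the fingers close. It gives the time, the measured TCP pose, the force, the opening and the grip force at its end, in the units of the state.
- robot.get_obs(): the state, without advancing time (a new reading comes with each control period).
- robot.camera(name): name is "side" or "top"; returns the picture (420x560x3 uint8, red, green, blue); there is no depth.
- robot.camera_info(name): a dict with "camera_matrix" (3x3 intrinsics, pixels), "R" (3x3) and "t" (3): a world point X has camera coordinates R X + t. Camera axes: x right, y down, z forward; pixel columns grow to the right and rows downward; lengths in m; the calibration is good to about 2 mm. A picture is of the moment at which its call begins. camera_info takes no time and is no camera call.
- robot.job_done(): hands the job in; it is judged then, once.
The state is a dict: "clock": time; "joints": joint angles; "qvel": joint speeds; "tau": joint torques, N m; "ee_pos": TCP position; "orientation": TCP orientation; "contact_force": force on the tool from outside, world axes, zero at the start; "ft_torque": the same for the moment, N m; "gripper_width": finger opening in m; "grasp_force": force on a finger pad.
Only numpy, scipy, OpenCV 4.12 (cv2) and the standard library are available. Lean on these libraries where they do the work, as an engineer would, in place of code of your own. Each camera call takes 0.05 s, during which the arm holds its last target. There are 200 camera calls.

## Working session

There is one attempt and no reset: what is moved stays moved. The work goes in short steps, Python scripts to look and compute and a tool call to move; the robot and the scene stay as the last step left them, time stands still between calls to the robot, and variables do not carry over. Pictures are saved under pics/ and viewed, at most 10 in all, crops included, and the job is handed in when it is done.

Besides the shell and the picture viewer there is one more tool, called as name(argument=value, ...) on one line, values as JSON. arm_command: Moves the arm, as the interface text tells. Its arguments: {"type":"object","properties":{"plan":{"type":"array","items":{"type":"number"}}},"required":["plan"]}

```bash
mkdir -p pics; python3 - <<'E'
from plant import robot
import cv2
for n in("top","side"):
    cv2.imwrite(f"pics/{n}0.png",cv2.resize(robot.camera(n)[:,:,::-1],(800,600),interpolation=cv2.INTER_CUBIC))
    i=robot.camera_info(n);print(n,i)
o=robot.get_obs();print(o['clock'],o['ee_pos'],o['orientation'],o['gripper_width'],robot.grip_depth)
E
```

```text
top {'camera_matrix': array([[461.63052935,   0.        , 272.63028608],
       [  0.        , 461.63052935, 211.45134477],
       [  0.        ,   0.        ,   1.        ]]), 'R': array([[-0.01722562, -0.99960264, -0.02231238],
       [-0.98711764,  0.0205522 , -0.15867062],
       [ 0.15906614,  0.01929175, -0.98707943]]), 't': array([0.01124056, 0.61573222, 1.14622287])}
side {'camera_matrix': array([[481.17226123,   0.        , 283.16206688],
       [  0.        , 481.17226123, 213.85967861],
       [  0.        ,   0.        ,   1.        ]]), 'R': array([[-0.97111517, -0.23815012, -0.0148269 ],
       [-0.16865107,  0.72901777, -0.66339272],
       [ 0.16879613, -0.64173016, -0.7481245 ]]), 't': array([0.60880809, 0.19346167, 0.89862928])}
0.1 [0.27554404 0.56062303 0.23058968] [-3.14033697e+00  3.32585750e-05  2.68478672e+00] 0.08530786939421399 0.0187
```

View pics/top0.png

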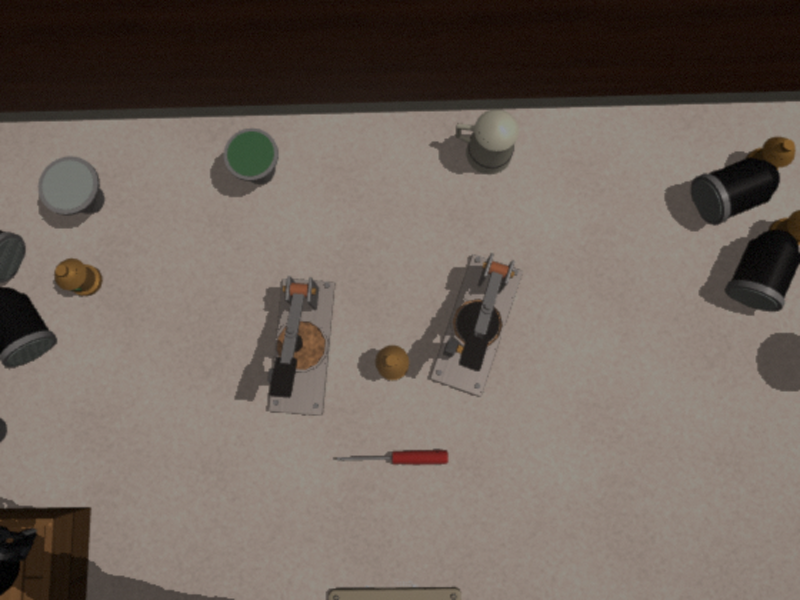

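View pics/side0.png

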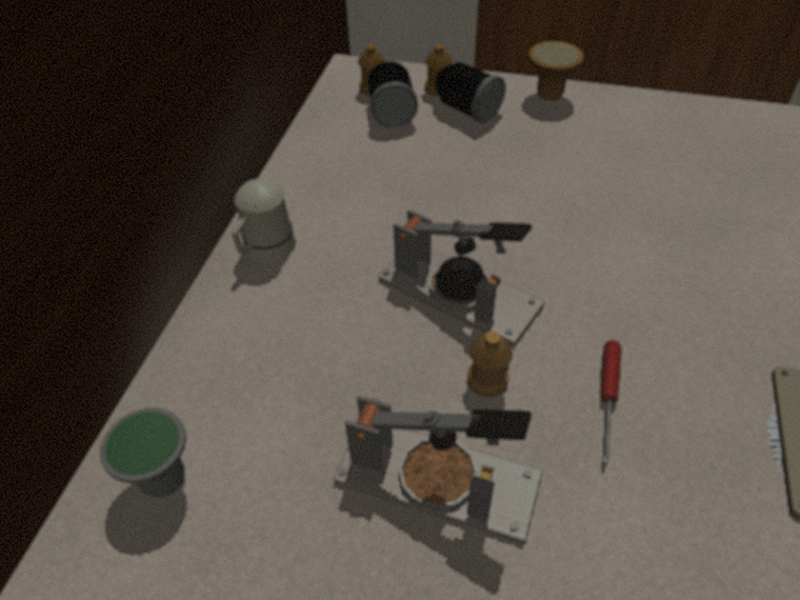

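The loaded clamp is the right one in the top view: handle about (474,351), hinge about (499,268). In the side view its handle is near (511,231). The empty clamp has its handle at (284,378) in the top view. I'll enlarge the loaded clamp in both views.

```bash
python3 - <<'E'
import cv2,numpy as np
from plant import robot
a=cv2.imread("pics/top0.png")[240:405,420:530];b=cv2.imread("pics/side0.png")[200:350,370:550]
a=cv2.resize(a,(400,600),interpolation=cv2.INTER_CUBIC);b=cv2.resize(b,(400,333),interpolation=cv2.INTER_CUBIC)
o=np.zeros((600,800,3),np.uint8);o[:,:400]=a;o[:333,400:]=b
cv2.imwrite("pics/crop.png",cv2.convertScaleAbs(o,alpha=1.6,beta=20))
open("h.py","w").write('''
import numpy as np
from plant import robot
def ray(n,u,v):
    i=robot.camera_info(n);R,t=i["R"],i["t"]
    return -R.T@t, R.T@np.linalg.solve(i["camera_matrix"],[u*.7,v*.7,1])
def atz(n,u,v,z):
    c,d=ray(n,u,v);return c+d*(z-c[2])/d[2]
def tri(p,q):
    c,d=ray("top",*p);e,f=ray("side",*q)
    s=np.linalg.lstsq(np.c_[d,-f],e-c,rcond=None)[0]
    return (c+d*s[0]+e+f*s[1])/2, np.linalg.norm(c+d*s[0]-e-f*s[1])
''')
from h import *
print(atz("top",474,351,.169),atz("top",499,268,.095),tri((474,351),(511,231)),atz("top",284,378,.169))
E
```

```text
[ 0.51418812 -0.13712221  0.169     ] [ 0.66488204 -0.19414812  0.095     ] (array([ 0.51059143, -0.13716614,  0.16725553]), np.float64(0.007461889371645717)) [0.4766574  0.16861258 0.169     ]
```

View pics/crop.png

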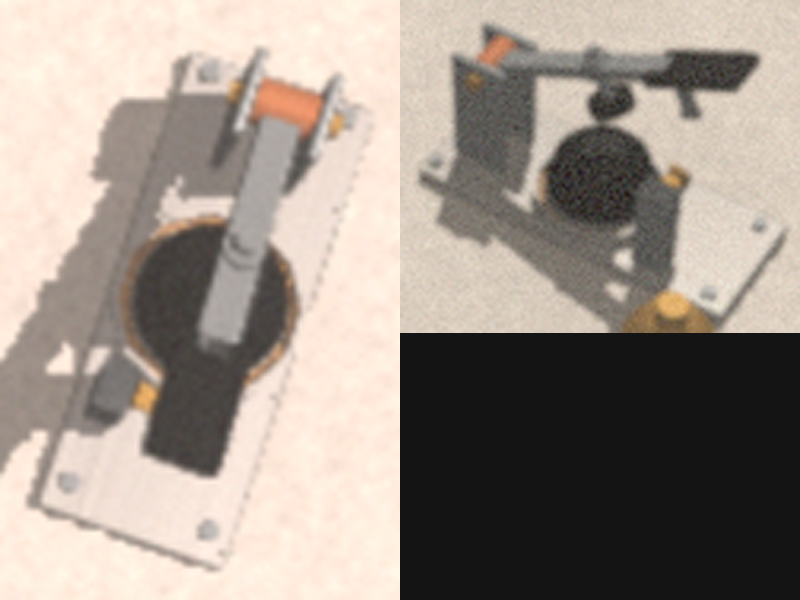

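```bash
cat >>h.py <<'E'
def totool(target):
    from scipy.spatial.transform import Rotation as Ro
    o=robot.get_obs();R=Ro.from_euler("xyz",o["orientation"]).as_matrix()
    return R.T@(np.array(target)-o["ee_pos"])*100
E
python3 - <<'E'
from h import *
f=lambda x,y:(420+x/3.636,240+y/3.636)
s=lambda x,y:(370+(x-400)/2.222,200+y/2.222)
E=atz("top",*f(180,463),.183);H=atz("top",*f(286,107),.095)
u=(H-E)[:2];L=np.linalg.norm(u);u/=L
print(E,H,L,u,"exp .1853")
print("side tips",atz("side",*s(748,72),.181), "hinge pin",atz("side",*s(475,80),.095))
print("P from E",E[:2]+.032*u,"from H",H[:2]-.1533*u)
P=(E[:2]+.032*u+H[:2]-.1533*u)/2
print(P,totool([*P,.23]), "down", H[:2]-.17*u)
E
```

```text
[ 0.48736442 -0.12758097  0.183     ] [ 0.66234485 -0.19344064  0.095     ] 0.18696429218312263 [ 0.93590293 -0.35225802] exp .1853
side tips [ 0.48532432 -0.12323024  0.181     ] hinge pin [ 0.66832566 -0.16987405  0.095     ]
P from E [ 0.51731331 -0.13885323] from H [ 0.51887093 -0.13943949]
[ 0.51809212 -0.13914636] [-52.63355623 -52.10339774   0.12614406] down [ 0.50324135 -0.13355678]
```

arm_command(plan=[0, 0, 0, -1.5, -1.5, 0, -1, 0, 0, 0, -2, -2, 0, -1, 0, 0, 0, -2.5, -2.5, 0, -1, 0, 0, 0, -2.5, -2.5, 0, -1, 0, 0, 0, -2.5, -2.5, 0, -1, 0, 0, 0, -2.5, -2.5, 0, -1, 0, 0, 0, -2.5, -2.5, 0, -1, 0, 0, 0, -2.5, -2.5, 0, -1, 0, 0, 0, -2.5, -2.5, 0, -1, 0, 0, 0, -2.5, -2.5, 0, -1, 0, 0, 0, -2.5, -2.5, 0, -1, 0, 0, 0, -2.5, -2.5, 0, -1, 0, 0, 0, -2.5, -2.5, 0, -1, 0, 0, 0, -2.5, -2.5, 0, -1, 0, 0, 0, -2.5, -2.5, 0, -1, 0, 0, 0, -2.5, -2.5, 0, -1, 0, 0, 0, -2.5, -2.5, 0, -1, 0, 0, 0, -2.5, -2.5, 0, -1, 0, 0, 0, -2.5, -2.5, 0, -1, 0, 0, 0, -2, -2, 0, -1])

```text
clock: 1.77
ee_pos: [0.4949, -0.0844, 0.2313]
orientation: [-3.141, 0.0, 2.683]
contact_force: [0.6, 0.1, 0.0]
gripper_width: -0.0004
grasp_force: 0.0
```

```bash
python3 - <<'E'
from h import *
o=robot.get_obs();print(o["clock"],o["ee_pos"],o["orientation"],o["gripper_width"],o["contact_force"],totool([.518,-.139,.185]))
E
```

```text
1.7667 [ 0.49486775 -0.08435542  0.23129509] [-3.14137460e+00  3.98837809e-04  2.68340073e+00] -0.0004315121758713561 [0.58727096 0.11774489 0.04560451] [-4.48985651 -3.87660696  4.63214506]
```

arm_command(plan=[0, 0, 0, -1.5, -1.3, 0, -1, 0, 0, 0, -1.5, -1.3, 0, -1, 0, 0, 0, -1.5, -1.3, 0, -1, 0, 0, 0, 0, 0, 1.5, -1, 0, 0, 0, 0, 0, 1.5, -1, 0, 0, 0, 0, 0, 1.2, -1, 0, 0, 0, 0, 0, 0, -1, 0, 0, 0, 0, 0, 0, -1])

```text
clock: 2.43
ee_pos: [0.5175, -0.1361, 0.1889]
orientation: [-3.141, -0.001, 2.685]
contact_force: [0.7, 0.7, 0.9]
gripper_width: 0.0
grasp_force: 0.0
```

```bash
python3 - <<'E'
from h import *
import cv2
o=robot.get_obs();print(o["clock"],o["ee_pos"],o["contact_force"])
for z in(.169,.095):print(totool([.518,-.139,.169]),totool([.503,-.1335,.095]))
a=cv2.resize(robot.camera("top")[140:290,280:390,::-1],(400,545),interpolation=3);b=cv2.resize(robot.camera("side")[100:250,250:390,::-1],(400,429),interpolation=3)
i=np.zeros((600,800,3),np.uint8);i[:545,:400]=a;i[:429,400:]=b
cv2.imwrite("pics/c2.png",cv2.convertScaleAbs(i,alpha=1.6,beta=20))
E
```

```text
2.4333 [ 0.51752461 -0.13610469  0.18891598] [0.65916458 0.73854306 0.92736309]
[-0.17285871 -0.23795819  1.99149336] [ 1.40643667 -0.40177692  9.39362073]
[-0.17285871 -0.23795819  1.99149336] [ 1.40643667 -0.40177692  9.39362073]
```

View pics/c2.png

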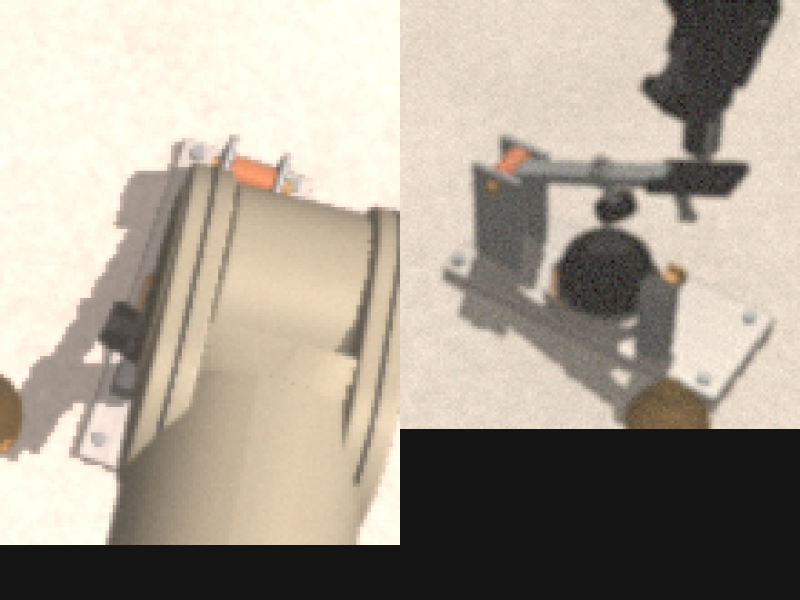

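The side view shows the fingertip at (705,155), just above the middle of the handle. Next I press down, following the handle's arc.

arm_command(plan=[0, 0, 0, -0.2, -0.2, 1, -1, 0, 0, 0, 0, 0, 1, -1, 0, 0, 0, 0.2, 0, 0.6, -1, 0, 0, 0, 0.2, 0, 0.6, -1, 0, 0, 0, 0.2, 0, 0.6, -1, 0, 0, 0, 0.2, -0.1, 0.6, -1, 0, 0, 0, 0.15, 0, 0.6, -1, 0, 0, 0, 0.15, 0, 0.6, -1, 0, 0, 0, 0.15, -0.1, 0.6, -1, 0, 0, 0, 0.1, 0, 0.6, -1, 0, 0, 0, 0.1, 0, 0.6, -1, 0, 0, 0, 0.1, 0, 0.6, -1, 0, 0, 0, 0.05, 0, 0.6, -1, 0, 0, 0, 0, 0, 0.6, -1, 0, 0, 0, 0, 0, 0, -1, 0, 0, 0, 0, 0, 0, -1, 0, 0, 0, 0, 0, 0, -1])

```text
clock: 3.95
ee_pos: [0.5046, -0.1339, 0.098]
orientation: [3.141, 0.002, 2.685]
contact_force: [0.3, 0.7, 11.5]
gripper_width: 0.0002
grasp_force: 5.7
```

arm_command(plan=[0, 0, 0, 0, 0, 0.2, -1, 0, 0, 0, 0, 0, 0.2, -1, 0, 0, 0, 0, 0, 0.1, -1, 0, 0, 0, 0, 0, 0, -1, 0, 0, 0, 0, 0, 0, -1])

```text
clock: 4.37
ee_pos: [0.5046, -0.1339, 0.0944]
orientation: [3.14, 0.002, 2.685]
contact_force: [-8.8, 1.9, 30.2]
gripper_width: -0.0002
grasp_force: 15.2
```

The force stiffened to 30 N, so the arm is at its stop. I'll lift off.

arm_command(plan=[0, 0, 0, 0, 0, -0.3, -1, 0, 0, 0, 0, 0, -0.3, -1, 0, 0, 0, 0, 0, -0.4, -1, 0, 0, 0, 0, 0, -0.6, -1, 0, 0, 0, 0, 0, -1, -1, 0, 0, 0, 0, 0, -1.5, -1, 0, 0, 0, 0, 0, -2, -1, 0, 0, 0, 0, 0, -2, -1, 0, 0, 0, 0, 0, -2, -1, 0, 0, 0, 0, 0, -2, -1, 0, 0, 0, 0, 0, 0, -1, 0, 0, 0, 0, 0, 0, -1])

```text
clock: 5.37
ee_pos: [0.5039, -0.1339, 0.2142]
orientation: [3.141, 0.001, 2.685]
contact_force: [0.8, 0.4, 0.3]
gripper_width: -0.0002
grasp_force: 0.0
```

```bash
python3 - <<'E'
from h import *
import cv2
o=robot.get_obs();print(o["clock"],o["ee_pos"],o["contact_force"])
b=cv2.resize(robot.camera("side")[80:380,220:420,::-1],(400,600),interpolation=3)
cv2.imwrite("pics/c3.png",cv2.convertScaleAbs(b,alpha=1.6,beta=20))
E
```

```text
5.3667 [ 0.50390281 -0.13389547  0.21422461] [0.80485527 0.44614586 0.29738762]
```

View pics/c3.png

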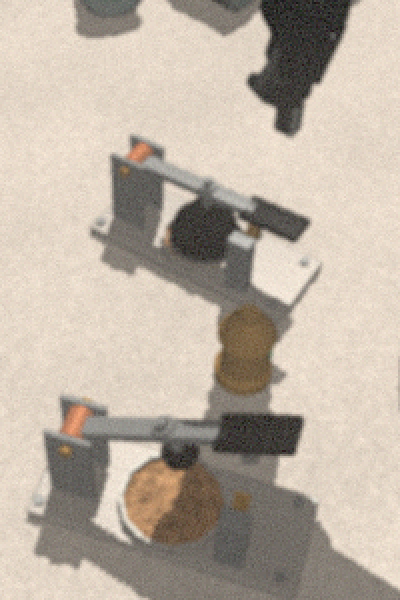

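The loaded arm is down and latched (handle at (275,218)), with the shell under its pad at (203,230). The empty clamp's arm is still up, and the gripper is clear of everything.

```bash
python3 -c "
from plant import robot
print(robot.job_done())"
```

```text
the job is handed in; nothing more can be done
None
```

The loaded clamp's arm is latched down with the lamp shell under its pad, the empty clamp's arm is still up, and the job was handed in after about 5.4 s with the gripper clear; the hand-in call returned no verdict.

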